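# Isolate a pressure-test line and crack its drain plug

## Task

Two pressure-test lines are bolted to the bench, both with their ball valve open; a ratchet wrench stands on the plug of one of them. First shut that line's ball valve by pushing its handle clockwise (seen from above) a quarter turn fully home against its stop, without straining it; then flip the direction lever on the ratchet's head across to its other stop (the loosening side), and only after that push the ratchet's handle about an eighth of a turn (45 degrees or so) counter-clockwise, seen from above, to crack the plug loose. Leave the other line's valve open and everything else on the bench where it is.

Things in the scene. Friction and masses are not known exactly. Their poses are not given: they have to be found in the camera images.
- line_a: The line with the ratchet: grey painted base plate 160 x 310 x 12 mm, fixed to the bench; origin on the bench surface under it. Pipe axis (28 mm pipe, 60 mm above the bench) runs along the body's y at x = +40 mm; the brass ball valve (50 mm across, top of its neck at 102 mm) is at x +40, y -60 mm, the plug with the ratchet at x -30, y +100 mm. Which side of the robot the line stands on varies. The highest fixed part other than handle and ratchet is 102 mm above the bench.
- line_a_stem (a point): Axis of the valve's handle on the line with the ratchet, at the handle's mid height (118 mm above the bench). The handle turns about the vertical through it.
- line_a_handle_end (a point): Free end of that valve's handle, 118 mm from the stem, at mid height. The handle is a plain steel bar 26 mm wide and 15 mm thick (110 to 126 mm above the bench) over its outer 82 mm; it lies along the pipe when open, across it, pointing towards the robot, when shut.
- line_a_valve (a joint): Angle of that handle: 0 = open (along the pipe, the body's -y), grows clockwise seen from above to the hard stop at 1.571 = shut. Stiff, about 0.45 N m (some 5 N at 90 mm from the stem); stays where it is left.
- ratchet_head (a point): Centre of the ratchet's head on the plug's axis, 118 mm above the bench; head is a steel disc 62 mm across and 28 mm high (104 to 132 mm). The ratchet turns about the vertical through it.
- ratchet_end (a point): Free end of the ratchet's handle, 163 mm from the head's axis, 118 mm above the bench. The outer 85 mm is a round steel grip 26 mm thick, 105 to 131 mm above the bench.
- ratchet (a joint): Angle of the ratchet's handle: 0 = along the body's +x, grows counter-clockwise seen from above (loosening); starts between -0.55 and -0.2, cannot go below -0.7 or above 1.3. Stiff, about 1.2 N m (some 11 N at 110 mm from the axis); stays where it is left. An eighth of a turn adds 0.79 to its starting value.
- lever_tab (a point): Middle of the upright tab at the end of the direction lever on top of the ratchet's head, 54 mm from the head's axis, 143 mm above the bench. The tab is 24 mm long (along the lever), 10 mm thick, its lower edge 126 mm and its top 160 mm above the bench, and stands wholly outside the head. The lever is bare aluminium, points away from the ratchet's handle and turns about the head's axis.
- lever (a joint): Angle of the direction lever relative to the ratchet: 0 = tightening side (start), grows clockwise seen from above to the stop at 1.0 = loosening side. About 0.09 N m (some 2 N at the tab); stays where it is left. Pushing it gently against its stop (under 15 N) does not turn the ratchet.
- line_b_valve (a joint): Handle angle of the other line's valve, same construction: about 0 = open, 1.571 = shut. To be left open.
- line_b: The other line, same construction as the first, with a bare hex plug and no ratchet. Origin on the bench surface under its base plate.
- spanner: Bystander: steel spanner, 180 mm, lying flat on the right. Origin at its underside.
- screwdriver: Bystander: screwdriver, 200 mm, lying flat beyond the lines. Origin at its underside.
- spare_fitting: Bystander: small brass fitting, 44 mm wide and 40 mm tall, on the near side. Origin at its underside.
- dial_gauge: Bystander: black dial gauge lying on its back, 62 mm across, 22 mm thick, on the near side. Origin at its underside.
- jar: Bystander: closed jar, 70 mm across, 80 mm tall, at the far side. Origin at its underside.

How it is judged:
By the outcome, as a careful person would: the job done as asked, in the order asked, and still so for the second after the job is handed in, with the robot touching nothing.
It also fails if it takes over 61 s, if anything falls off the work surface, if the arm or the gripper's body presses on something with over 40 N, if the wrist force passes 120 N, or if a joint passes its speed limit or range.

## Robot

A 6-joint arm with a two-finger parallel gripper is mounted at the origin on the work surface. World frame = base frame: x ahead of the robot, y to its left, z up, the work surface at z = 0. Lengths are in m, angles in degrees, forces in N, time in s.
With the tool pointing down it reaches from about 0.4 to 0.825 m from the base axis. Payload 7 kg.
Tool frame: the origin (TCP) lies on the centre line of the jaws, within the pads' length; the fingertips stand 11 mm ahead of it and the grasp point (between the pads) lies 8 mm behind it; z points along the fingers, y is the line along which they close (so a half turn about z gives the same grasp; the last joint's range is limited). The gripper opens to 88 mm and grips with 3 to 60 N. Pads are 19 mm wide; open, the fingers measure 130 mm over their backs; the gripper's body (78 mm by 193 mm) begins 47 mm behind the grasp point.
Start: joints at [-56.774, 20.546, 0.682, 0, -70.136, -16.507], TCP at [0.194, -0.646, 0.238] pointing down, gripper open.
Joint ranges: [-176.03, 176.03], [-82.01, 121.73], [-58.28, 71.71], [-173.87, 95.51], [-174.79, -0.11], [-173.66, 173.66]. Speed limits (degrees/s): [136.94, 136.94, 172.46, 180, 180, 180].

## Interface

Orientations are given as [roll, pitch, yaw] about the fixed x, y, z axes, in that order (R = Rz(yaw) Ry(pitch) Rx(roll)).
In Python, from plant import r, capture, camera_model, job gives the robot as it stands.
- The arm moves only by the tool drive_tool, never from a script. Its argument "increments" is a list that holds one entry, the list of rows, each a list of 5 numbers: the gripper's target within -1 to 1 (fully open at 1, half-way at 0, shut at -1), then the shift along the tool's x, y, z scaled (see below), then the turn about the tool's z scaled (see below). In form: [[[gripper, tx, ty, tz, roll], ...]]. A call has 1 to 5 rows; each row is the pose to reach, as a shift and turn from the pose commanded when the call began, along the tool's axes at that moment, turning the shorter way round; what a row does not reach only later rows make up. The controller multiplies each number of a shift by 120 mm and each number of a turn by 360 degrees. A row lasts 1/8 s, in which the tool goes at most 62.5 mm and 10.7 degrees, less where a joint would pass 70% of its speed; a pose out of reach is approached as far as the arm can. A call with a number of a shift or a turn outside -1 to 1 is refused whole. A call with a gripper value outside its range is refused whole. The fingers move at their own pace and stop on an object; "squeeze" is the grip in N (left out, the last holds). Time passes only in rows, so rows that repeat a pose let the fingers close. It gives the time, the measured TCP pose, the force, the opening and the grip force at its end, in the units of the state.
- r.get_state(): the state, without advancing time (a new reading comes with each control period).
- capture(name): name is "scene" or "top" or "wrist"; returns the picture (420x560x3 uint8, red, green, blue); there is no depth.
- camera_model(name): a dict with "camera_matrix" (3x3 intrinsics, pixels), "rvec" (rotation vector, rad) and "tvec" (3), from world to camera coordinates, as OpenCV has them. Camera axes: x right, y down, z forward; pixel columns grow to the right and rows downward; lengths in m; the calibration is good to about 2 mm. A picture is of the moment at which its call begins: read the wrist's pose just before it. camera_model takes no time and is no camera call; for the wrist camera it gives the pose at the moment of the call.
- job.close_job(): hands the job in; it is judged then, once.
The state is a dict: "time_s": time; "joints": joint angles; "qd": joint speeds; "joint_torque": joint torques, N m; "tcp_pos": TCP position; "eef_rot": TCP orientation; "contact_force": force on the tool from outside, world axes, zero at the start; "moment": the same for the moment, N m; "gripper_width": finger opening in m; "gripper_force": force on a finger pad.
Only numpy, scipy, OpenCV 4.12 (cv2) and the standard library are available. Lean on these libraries where they do the work, as an engineer would, in place of code of your own. Each camera call takes 0.05 s, during which the arm holds its last target. There are 200 camera calls.

## Working session

There is one attempt and no reset: what is moved stays moved. The work goes in short steps, Python scripts to look and compute and a tool call to move; the robot and the scene stay as the last step left them, time stands still between calls to the robot, and variables do not carry over. Pictures are saved under pics/ and viewed, at most 10 in all, crops included, and the job is handed in when it is done.

Besides the shell and the picture viewer there is one more tool, called after "Request:" by a JSON object that holds its "api" and its "payload", one argument or row to a line. drive_tool: Moves the arm, as the interface text tells. Its arguments: {"type":"object","properties":{"increments":{"type":"array"},"squeeze":{"type":"number"}},"required":["increments"]}

```bash
mkdir -p pics; ls
python3 - <<'E'
from plant import r,capture,camera_model,job
import cv2,numpy as np
s=r.get_state();print(s)
for n in("scene","top"):
    cv2.imwrite(f"pics/{n}0.png",capture(n)[:,:,::-1])
    m=camera_model(n);R=cv2.Rodrigues(np.array(m["rvec"]))[0];print(n,m["camera_matrix"],-R.T@np.array(m["tvec"]).ravel())
E
```

```text
pics
{'time_s': 0.0, 'joints': array([-5.67742326e+01,  2.05909039e+01,  6.34636499e-01, -1.86506895e-02,
       -7.01341946e+01, -1.65074790e+01]), 'qd': array([-0.01777221, -0.0085057 , -0.06592248,  0.01481891,  0.035759  ,
        0.05929227]), 'joint_torque': array([-3.32726904e-04, -5.82720315e+01,  2.93063164e+01,  6.99743226e+00,
        6.98520264e-03, -1.29624932e-04]), 'tcp_pos': array([ 0.19402431, -0.64604295,  0.23663983]), 'eef_rot': array([ 1.79908285e+02, -8.89596291e-03, -1.63288056e+02]), 'contact_force': array([ 0.06335287, -0.13970004,  0.19787638]), 'moment': array([-0.03223942,  0.02887486, -0.00067805]), 'gripper_force': 0.0, 'gripper_width': 0.08772984172372618}
scene [[429.44123652   0.         288.11274074]
 [  0.         429.44123652 205.36872932]
 [  0.           0.           1.        ]] [ 1.35601147 -0.44006118  0.69133225]
top [[479.77457372   0.         280.77468885]
 [  0.         479.77457372 208.82367798]
 [  0.           0.           1.        ]] [ 0.39791006 -0.07640576  1.59935435]
```

View pics/scene0.png

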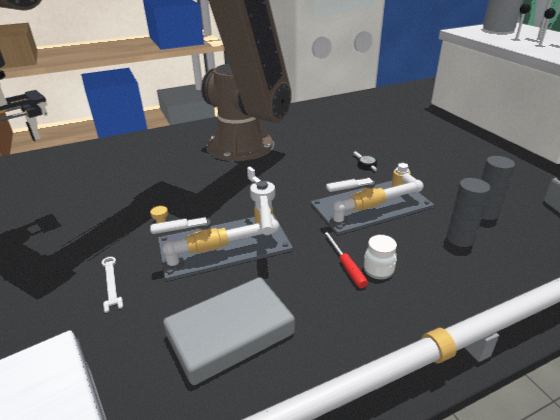

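View pics/top0.png

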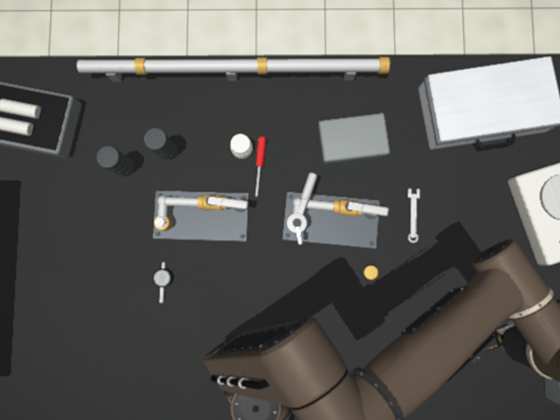

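The scene view shows the ratchet line on the left at (225,235). In the top view its head is near (297,223), the lever tab near (300,240), the ratchet end near (313,176), and the valve handle runs from (350,208) to (387,211). Line B is on the left of the top view, around (200,215).

```bash
cat > h.py <<'E'
import cv2,numpy as np
from plant import r,capture,camera_model,job
def ray(n,uv,z,m=None):
    m=m or camera_model(n);R=cv2.Rodrigues(np.array(m["rvec"],float))[0];t=np.array(m["tvec"],float).ravel()
    d=R.T@np.linalg.inv(np.array(m["camera_matrix"]))@np.array([*uv,1.]);c=-R.T@t
    return (c+d*(z-c[2])/d[2])[:2]
def proj(n,p,m=None):
    m=m or camera_model(n)
    return cv2.projectPoints(np.array(p,float).reshape(-1,3),np.array(m["rvec"]),np.array(m["tvec"]),np.array(m["camera_matrix"]),None)[0].reshape(-1,2)
E
python3 - <<'E'
from h import *
im=cv2.imread("pics/top0.png")
c=im[160:265,265:405];cv2.imwrite("pics/c.png",cv2.resize(c,None,fx=5.5,fy=5.5,interpolation=cv2.INTER_CUBIC))
for n,uv,z in(("head",(297,223),.132),("rend",(312.5,176),.118),("tab",(300,241),.16),("hend",(387,211),.126),("c1",(286,192),.012),("c2",(379,200),.012),("c3",(377,248),.012),("c4",(283,239),.012)):print(n,ray("top",uv,z).round(4))
E
```

```text
head [ 0.5041 -0.116 ]
rend [ 0.6521 -0.1655]
tab [ 0.448  -0.1239]
hend [ 0.5409 -0.3935]
c1 [ 0.6165 -0.083 ]
c2 [ 0.5888 -0.3924]
c3 [ 0.4296 -0.3822]
c4 [ 0.4598 -0.0727]
```

View pics/c.png

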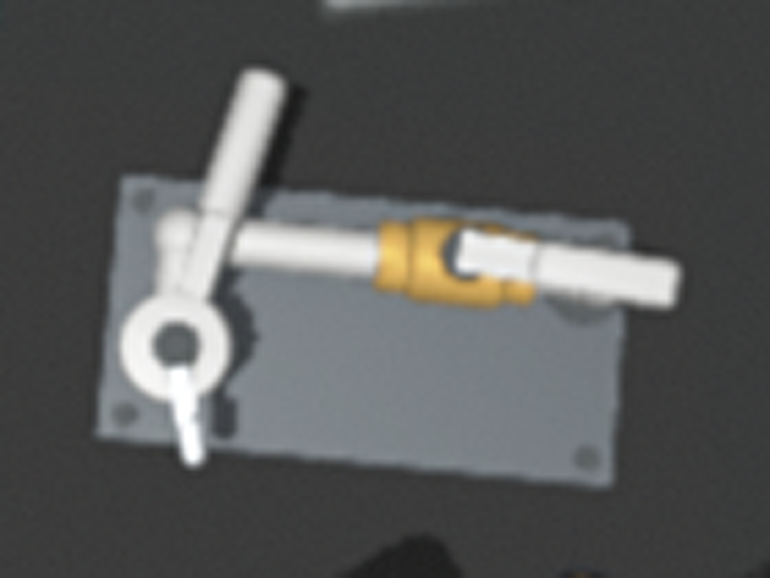

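The crop confirms the head at (176,346), the ratchet end at (265,72), the tab at (193,455), and the valve handle end at (680,283) in crop pixels. I'll move above the handle's far side with the fingers closing, then take a close look.

Request:
{"api": "drive_tool", "payload": {
  "increments": [
    [[-1,-0.96,0.31,-0.19,0],[-1,-0.96,0.31,-0.19,0],[-1,-0.96,0.31,-0.19,0]]
  ],
  "squeeze": 20
}}

```text
time_s: 0.48
tcp_pos: [0.297, -0.576, 0.2612]
eef_rot: [-179.9, 0.1, -163.0]
contact_force: [0.6, -0.4, 0.0]
gripper_width: 0.0631
gripper_force: 0.0
```

Request:
{"api": "drive_tool", "payload": {
  "increments": [
    [[-1,-0.96,0.31,-0.19,0],[-1,-0.96,0.31,-0.19,0],[-1,-0.96,0.31,-0.19,0]]
  ]
}}

```text
time_s: 0.85
tcp_pos: [0.3961, -0.5074, 0.2835]
eef_rot: [-180.0, 0.0, -163.1]
contact_force: [-0.5, 0.1, 0.3]
gripper_width: 0.033
gripper_force: 0.0
```

Request:
{"api": "drive_tool", "payload": {
  "increments": [
    [[-1,-0.96,0.31,-0.19,0],[-1,-0.96,0.31,-0.19,0],[-1,-0.96,0.31,-0.19,0]]
  ]
}}

```text
time_s: 1.23
tcp_pos: [0.4952, -0.4389, 0.3056]
eef_rot: [180.0, 0.0, -163.1]
contact_force: [-1.1, 0.0, 0.3]
gripper_width: 0.0039
gripper_force: 0.0
```

Request:
{"api": "drive_tool", "payload": {
  "increments": [
    [[-1,-0.96,0.31,-0.19,0.06],[-1,-0.96,0.31,-0.19,0.06],[-1,-0.96,0.31,-0.19,0.06],[-1,-0.96,0.31,-0.19,0.06]]
  ]
}}

```text
time_s: 1.72
tcp_pos: [0.5918, -0.3721, 0.3277]
eef_rot: [180.0, -0.1, 175.2]
contact_force: [-0.1, 0.1, 1.0]
gripper_width: 0.0
gripper_force: 0.0
```

Run:
```python
from h import *
im=capture("wrist")[:,:,::-1];m=camera_model("wrist");cv2.imwrite("pics/w1.png",im)
import pickle;pickle.dump(m,open("w1.pkl","wb"))
im=capture("top")[:,:,::-1];cv2.imwrite("pics/t1.png",im)
print(proj("wrist",[(.559,-.282,.105),(.548,-.4,.126),(.504,-.116,.132)],m).round())
print(ray("top",(297,222.9),.132),ray("top",(313.2,173.1),.118),ray("top",(350.1,206.4),.102),ray("top",(388.6,211.5),.126), ray("top",(300.1,242.7),.16))
print(r.get_state()["joints"])
```

```text
[[369. 147.]
 [247. 147.]
 [564.  69.]]
[ 0.50435894 -0.1159749 ] [ 0.66128441 -0.16777276] [ 0.55803221 -0.28351539] [ 0.53938484 -0.39841279] [ 0.44291044 -0.12419654]
[-1.62881076e+01  2.07896782e+01  1.26198032e+01  3.84418724e-03
 -8.18871822e+01 -7.86329037e+01]
```

View pics/w1.png

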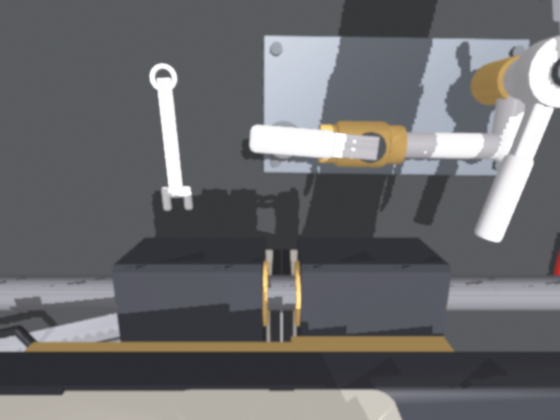

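The wrist view shows the valve handle from its end at (250,139) to the stem at (373,147), about 4° off the pipe axis. The plate edges run level, so the body yaw is about -5°. I'll do a half turn so the wrist joint has room for the later pushes, and descend beside the handle.

Request:
{"api": "drive_tool", "payload": {
  "increments": [
    [[-1,0,0,0.2,-0.125],[-1,0,0,0.4,-0.125],[-1,0,0,0.44,-0.125],[-1,0,0,0.44,-0.125],[-1,0,0,0.44,-0.125]]
  ]
}}

```text
time_s: 2.45
tcp_pos: [0.5915, -0.3725, 0.276]
eef_rot: [180.0, -0.0, -139.9]
contact_force: [0.1, 0.5, -0.4]
gripper_width: 0.0004
gripper_force: 0.0
```

Request:
{"api": "drive_tool", "payload": {
  "increments": [
    [[-1,0,0,0.2,-0.125],[-1,0,0,0.4,-0.125],[-1,0,0,0.44,-0.125],[-1,0,0,0.44,-0.125],[-1,0,0,0.44,-0.125]]
  ]
}}

```text
time_s: 3.08
tcp_pos: [0.5922, -0.372, 0.2234]
eef_rot: [-180.0, -0.0, -95.0]
contact_force: [0.2, -0.0, 0.3]
gripper_width: 0.0006
gripper_force: 0.0
```

Request:
{"api": "drive_tool", "payload": {
  "increments": [
    [[-1,0,0,0.2,-0.125],[-1,0,0,0.4,-0.125],[-1,0,0,0.44,-0.125],[-1,0,0,0.44,-0.125],[-1,0,0,0.44,-0.125]]
  ]
}}

```text
time_s: 3.7
tcp_pos: [0.5925, -0.3717, 0.1706]
eef_rot: [-180.0, -0.0, -50.1]
contact_force: [-0.6, 0.7, -0.8]
gripper_width: 0.0005
gripper_force: 0.0
```

Request:
{"api": "drive_tool", "payload": {
  "increments": [
    [[-1,0,0,0.2,-0.12],[-1,0,0,0.4,-0.12],[-1,0,0,0.44,-0.12],[-1,0,0,0.44,-0.12],[-1,0,0,0.44,-0.12]]
  ]
}}

```text
time_s: 4.32
tcp_pos: [0.5927, -0.3716, 0.1178]
eef_rot: [180.0, -0.0, -7.0]
contact_force: [-0.2, -0.1, -0.5]
gripper_width: 0.0004
gripper_force: 0.0
```

```bash
cat >> h.py <<'E'
def rows(targets,base=None):
    "targets (x,y,z,yawdeg) -> tool rows from base pose (default measured)"
    s=r.get_state()
    p,y0=(s["tcp_pos"],s["eef_rot"][2]) if base is None else (np.array(base[:3]),base[3])
    y=np.radians(y0);X=np.array([np.cos(y),np.sin(y),0]);Y=np.array([np.sin(y),-np.cos(y),0])
    for t in targets:
        d=np.array(t[:3])-p;w=(t[3]-y0+180)%360-180
        print([round(v,3) for v in (X@d/.12,Y@d/.12,-d[2]/.12,-w/360)],np.round(t,3))
def arc(C,rad,off,z,angs,side):
    "TCP beside a handle at angle a (deg) from pivot C; side=+1: pusher on ccw side (pushes cw); yaw keeps tool x = +-perp"
    o=[]
    for a in angs:
        u=np.array([np.cos(np.radians(a)),np.sin(np.radians(a))]);n=side*np.array([-u[1],u[0]])
        P=np.array(C)+rad*u+off*n;o.append((*P,z,np.degrees(np.arctan2(n[1],n[0]))))
    return o
E
python3 - <<'E'
from h import *
C=(.559,-.281);f=lambda A:arc(C,.088,.0225,.118,A,1)
rows(f([-98,-107,-116,-125,-134]))
b=f([-134])[0];rows(f([-143,-152,-161,-170,-176]),b)
E
```

```text
[np.float64(-0.196), np.float64(0.021), np.float64(-0.002), np.float64(0.003)] [ 0.569 -0.371  0.118 -8.   ]
[np.float64(-0.313), np.float64(0.04), np.float64(-0.002), np.float64(0.028)] [  0.555  -0.372   0.118 -17.   ]
[np.float64(-0.432), np.float64(0.039), np.float64(-0.002), np.float64(0.053)] [  0.541  -0.37    0.118 -26.   ]
[np.float64(-0.549), np.float64(0.02), np.float64(-0.002), np.float64(0.078)] [  0.527  -0.366   0.118 -35.   ]
[np.float64(-0.662), np.float64(-0.016), np.float64(-0.002), np.float64(0.103)] [  0.514  -0.36    0.118 -44.   ]
[np.float64(-0.117), np.float64(0.02), np.float64(-0.0), np.float64(0.025)] [  0.502  -0.352   0.118 -53.   ]
[np.float64(-0.236), np.float64(0.022), np.float64(-0.0), np.float64(0.05)] [  0.492  -0.342   0.118 -62.   ]
[np.float64(-0.353), np.float64(0.005), np.float64(-0.0), np.float64(0.075)] [  0.483  -0.331   0.118 -71.   ]
[np.float64(-0.467), np.float64(-0.03), np.float64(-0.0), np.float64(0.1)] [  0.476  -0.318   0.118 -80.   ]
[np.float64(-0.539), np.float64(-0.063), np.float64(-0.0), np.float64(0.117)] [  0.473  -0.31    0.118 -86.   ]
```

Request:
{"api": "drive_tool", "payload": {
  "increments": [
    [[-1,-0.196,0.02,0,0.003],[-1,-0.31,0.04,0,0.028],[-1,-0.43,0.04,0,0.053],[-1,-0.55,0.02,0,0.078],[-1,-0.66,-0.016,0,0.103]]
  ]
}}

```text
time_s: 4.95
tcp_pos: [0.5154, -0.361, 0.1184]
eef_rot: [-179.9, -0.2, -44.6]
contact_force: [4.5, -0.2, -2.7]
gripper_width: 0.0001
gripper_force: 2.4
```

Request:
{"api": "drive_tool", "payload": {
  "increments": [
    [[-1,-0.117,0.02,0,0.025],[-1,-0.236,0.022,0,0.05],[-1,-0.353,0.005,0,0.075],[-1,-0.41,-0.012,0,0.088]]
  ]
}}

```text
time_s: 5.45
tcp_pos: [0.48, -0.3258, 0.1184]
eef_rot: [-179.9, -0.1, -76.1]
contact_force: [0.8, -5.2, -1.8]
gripper_width: 0.0002
gripper_force: 2.7
```

Run:
```python
from h import *
C=(.559,-.281);f=lambda A:arc(C,.088,.0225,.118,A,1)
rows(f([-170,-174,-177,-179,-181,-183,-185,-187]))
```

```text
[np.float64(-0.067), np.float64(0.016), np.float64(0.004), np.float64(0.011)] [  0.476  -0.318   0.118 -80.   ]
[np.float64(-0.12), np.float64(0.023), np.float64(0.004), np.float64(0.022)] [  0.474  -0.313   0.118 -84.   ]
[np.float64(-0.159), np.float64(0.027), np.float64(0.004), np.float64(0.03)] [  0.472  -0.308   0.118 -87.   ]
[np.float64(-0.185), np.float64(0.028), np.float64(0.004), np.float64(0.036)] [  0.471  -0.305   0.118 -89.   ]
[np.float64(-0.212), np.float64(0.028), np.float64(0.004), np.float64(0.041)] [  0.471  -0.302   0.118 -91.   ]
[np.float64(-0.238), np.float64(0.028), np.float64(0.004), np.float64(0.047)] [  0.47   -0.299   0.118 -93.   ]
[np.float64(-0.265), np.float64(0.026), np.float64(0.004), np.float64(0.052)] [  0.469  -0.296   0.118 -95.   ]
[np.float64(-0.291), np.float64(0.023), np.float64(0.004), np.float64(0.058)] [  0.469  -0.293   0.118 -97.   ]
```

Request:
{"api": "drive_tool", "payload": {
  "increments": [
    [[-1,-0.067,0.016,0,0.011],[-1,-0.12,0.023,0,0.022],[-1,-0.16,0.027,0,0.03],[-1,-0.185,0.028,0,0.036]]
  ]
}}

```text
time_s: 5.95
tcp_pos: [0.4718, -0.3055, 0.1185]
eef_rot: [-179.9, -0.1, -89.0]
contact_force: [1.8, -6.2, -2.3]
gripper_width: 0.0005
gripper_force: 3.0
```

Request:
{"api": "drive_tool", "payload": {
  "increments": [
    [[-1,-0.013,0,0,0.003],[-1,-0.026,0,0,0.006]]
  ]
}}

```text
time_s: 6.2
tcp_pos: [0.4711, -0.3026, 0.1184]
eef_rot: [-179.9, -0.1, -91.1]
contact_force: [-1.4, -5.9, -0.4]
gripper_width: 0.0004
gripper_force: 3.2
```

Request:
{"api": "drive_tool", "payload": {
  "increments": [
    [[-1,-0.013,0,0,0.003],[-1,-0.026,0,0,0.005]]
  ]
}}

```text
time_s: 6.45
tcp_pos: [0.4704, -0.2995, 0.1184]
eef_rot: [-180.0, -0.1, -92.9]
contact_force: [-2.9, -6.2, 0.9]
gripper_width: 0.0004
gripper_force: 3.3
```

Still only drag force, so the stop isn't reached yet. Creeping on.

Request:
{"api": "drive_tool", "payload": {
  "increments": [
    [[-1,-0.01,0,0,0],[-1,-0.02,0,0,0]]
  ]
}}

```text
time_s: 6.7
tcp_pos: [0.4703, -0.2973, 0.1184]
eef_rot: [180.0, -0.1, -92.9]
contact_force: [-3.9, -11.5, 0.9]
gripper_width: 0.0008
gripper_force: 6.0
```

Request:
{"api": "drive_tool", "payload": {
  "increments": [
    [[-1,-0.01,0,0,0],[-1,-0.01,0,0,0]]
  ]
}}

```text
time_s: 6.95
tcp_pos: [0.4703, -0.2972, 0.1185]
eef_rot: [180.0, -0.2, -92.9]
contact_force: [-3.7, -13.4, -0.4]
gripper_width: 0.001
gripper_force: 7.3
```

The valve is home: there was no further motion and the force rose to about 14 N. I'll back off, rise, and check.

Request:
{"api": "drive_tool", "payload": {
  "increments": [
    [[-1,0.2,0,0,0],[-1,0.2,0,-0.4,0],[-1,0.2,0,-0.85,0],[-1,0.2,0,-0.85,0]]
  ]
}}

```text
time_s: 7.45
tcp_pos: [0.4723, -0.32, 0.2249]
eef_rot: [-179.5, -0.2, -92.8]
contact_force: [-0.8, 0.5, -1.4]
gripper_width: 0.0006
gripper_force: 0.0
```

Run:
```python
from h import *
im=capture("top")[:,:,::-1]
cv2.imwrite("pics/t2.png",cv2.resize(im[160:265,265:405],None,fx=5.5,fy=5.5,interpolation=cv2.INTER_CUBIC))
rows(arc((.5044,-.116),.056,.037,.205,[187],1))
print(r.get_state()["joints"].round(1))
```

```text
[np.float64(-1.322), np.float64(0.212), np.float64(0.144), np.float64(-0.027)] [  0.453  -0.16    0.205 -83.   ]
[-14.4  11.1 -14.5   0.  -64.1  11.6]
```

View pics/t2.png

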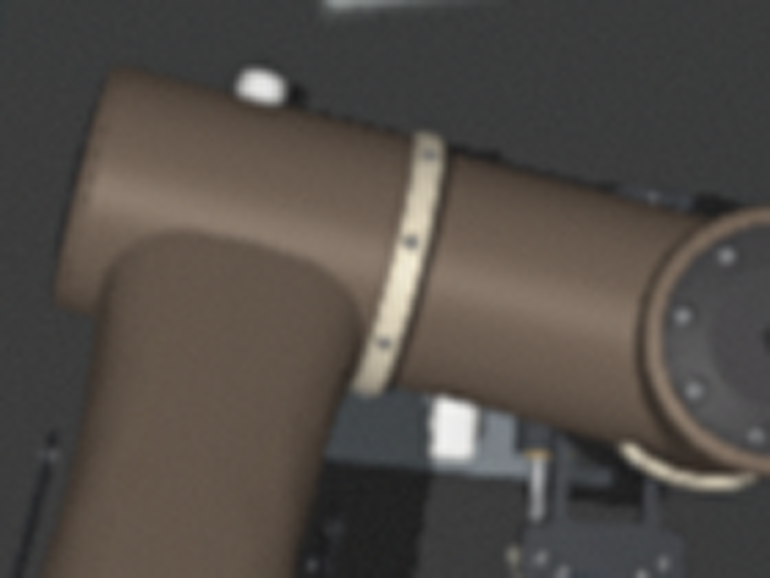

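The handle now points to the robot, its end at (455,460) in the crop, parallel to the plate's short edge, so it is shut. Next is the lever.

Request:
{"api": "drive_tool", "payload": {
  "increments": [
    [[-1,-0.4,0.1,0,0],[-1,-0.8,0.15,0,0],[-1,-0.8,0.15,0,0]]
  ]
}}

```text
time_s: 7.88
tcp_pos: [0.4551, -0.2198, 0.2191]
eef_rot: [180.0, 0.0, -92.5]
contact_force: [-0.0, 0.6, 0.6]
gripper_width: 0.0004
gripper_force: 0.0
```

Request:
{"api": "drive_tool", "payload": {
  "increments": [
    [[-1,-0.4,0.06,0,-0.02],[-1,-0.52,0.06,0.1,-0.02],[-1,-0.52,0.06,0.12,-0.02]]
  ]
}}

```text
time_s: 8.25
tcp_pos: [0.4508, -0.159, 0.2039]
eef_rot: [179.9, 0.0, -85.3]
contact_force: [-0.7, -0.2, -0.1]
gripper_width: 0.0004
gripper_force: 0.0
```

Run:
```python
from h import *
im=capture("scene")[:,:,::-1]
cv2.imwrite("pics/s2.png",cv2.resize(im[140:280,140:310],None,fx=4.2,fy=4.2,interpolation=cv2.INTER_CUBIC))
f=lambda A,o:arc((.5044,-.116),.056,o,.146,A,1)
rows(f([187],.037)); rows(f([187],.015)+f([177,167,157,147,137,133],.0145),f([187],.037)[0])
print(r.get_state()["tcp_pos"],r.get_state()["joints"].round(1))
```

```text
[np.float64(0.002), np.float64(-0.02), np.float64(0.483), np.float64(-0.006)] [  0.453  -0.16    0.146 -83.   ]
[np.float64(-0.183), np.float64(-0.0), np.float64(-0.0), np.float64(-0.0)] [  0.451  -0.138   0.146 -83.   ]
[np.float64(-0.27), np.float64(0.014), np.float64(-0.0), np.float64(0.028)] [  0.448  -0.128   0.146 -93.   ]
[np.float64(-0.354), np.float64(0.013), np.float64(-0.0), np.float64(0.056)] [   0.447   -0.118    0.146 -103.   ]
[np.float64(-0.437), np.float64(-0.002), np.float64(-0.0), np.float64(0.083)] [ 4.47e-01 -1.07e-01  1.46e-01 -1.13e+02]
[np.float64(-0.516), np.float64(-0.032), np.float64(-0.0), np.float64(0.111)] [ 4.50e-01 -9.80e-02  1.46e-01 -1.23e+02]
[np.float64(-0.588), np.float64(-0.074), np.float64(-0.0), np.float64(0.139)] [ 4.54e-01 -8.80e-02  1.46e-01 -1.33e+02]
[np.float64(-0.615), np.float64(-0.095), np.float64(-0.0), np.float64(0.15)] [ 4.56e-01 -8.50e-02  1.46e-01 -1.37e+02]
[ 0.45091372 -0.15954301  0.20398313] [  4.2   3.4 -26.1  -0.  -60.6   0.6]
```

View pics/s2.png

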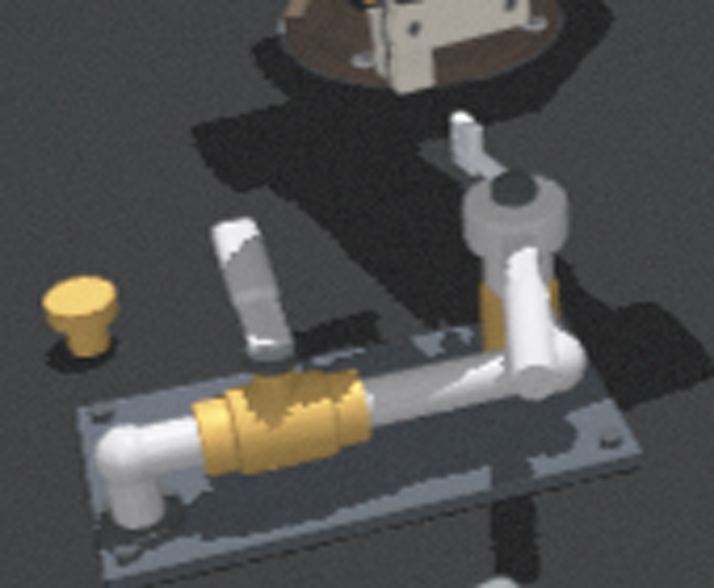

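The scene crop shows the valve handle pointing to the robot (shut), the lever tab top at (463,118), and the gripper just left of it at about (410,80). Descending and pushing the lever.

Run:
```python
from h import *
print(ray("scene",(140+463/4.2,140+118/4.2),.16), ray("scene",(140+513/4.2,140+188/4.2),.135))
```

```text
[ 0.45145909 -0.12431186] [ 0.50134083 -0.11356145]
```

Request:
{"api": "drive_tool", "payload": {
  "increments": [
    [[-1,0,-0.02,0.3,0],[-1,0,-0.02,0.48,0],[-1,0,-0.02,0.48,0]]
  ]
}}

```text
time_s: 8.68
tcp_pos: [0.4526, -0.1601, 0.146]
eef_rot: [179.8, 0.0, -85.3]
contact_force: [-1.0, 0.4, -0.4]
gripper_width: 0.0006
gripper_force: 0.0
```

Request:
{"api": "drive_tool", "payload": {
  "increments": [
    [[-1,-0.18,0,0,0],[-1,-0.27,0.014,0,0.02],[-1,-0.354,0.013,0,0.048],[-1,-0.437,0,0,0.076],[-1,-0.5,-0.03,0,0.1]]
  ]
}}

```text
time_s: 9.3
tcp_pos: [0.4518, -0.0997, 0.1484]
eef_rot: [180.0, -0.1, -121.6]
contact_force: [-3.8, -0.9, 0.8]
gripper_width: 0.0007
gripper_force: 1.5
```

Run:
```python
from h import *
f=lambda A,o:arc((.5044,-.116),.056,o,.146,A,1)
rows(f([145,141,138,136,134,132,130,128,126],.0145))
```

```text
[np.float64(-0.021), np.float64(0.028), np.float64(0.02), np.float64(0.01)] [ 4.50e-01 -9.60e-02  1.46e-01 -1.25e+02]
[np.float64(-0.055), np.float64(0.034), np.float64(0.02), np.float64(0.021)] [ 4.52e-01 -9.20e-02  1.46e-01 -1.29e+02]
[np.float64(-0.08), np.float64(0.036), np.float64(0.02), np.float64(0.029)] [ 4.53e-01 -8.90e-02  1.46e-01 -1.32e+02]
[np.float64(-0.096), np.float64(0.037), np.float64(0.02), np.float64(0.035)] [ 4.54e-01 -8.80e-02  1.46e-01 -1.34e+02]
[np.float64(-0.113), np.float64(0.037), np.float64(0.02), np.float64(0.04)] [ 4.55e-01 -8.60e-02  1.46e-01 -1.36e+02]
[np.float64(-0.13), np.float64(0.037), np.float64(0.02), np.float64(0.046)] [ 4.56e-01 -8.40e-02  1.46e-01 -1.38e+02]
[np.float64(-0.147), np.float64(0.036), np.float64(0.02), np.float64(0.051)] [ 4.57e-01 -8.20e-02  1.46e-01 -1.40e+02]
[np.float64(-0.164), np.float64(0.035), np.float64(0.02), np.float64(0.057)] [ 4.58e-01 -8.10e-02  1.46e-01 -1.42e+02]
[np.float64(-0.18), np.float64(0.033), np.float64(0.02), np.float64(0.062)] [ 4.60e-01 -7.90e-02  1.46e-01 -1.44e+02]
```

Request:
{"api": "drive_tool", "payload": {
  "increments": [
    [[-1,-0.02,0.02,0.01,0.01],[-1,-0.05,0.03,0.01,0.02],[-1,-0.075,0.03,0.01,0.029]]
  ]
}}

```text
time_s: 9.68
tcp_pos: [0.4543, -0.0903, 0.1476]
eef_rot: [-179.9, -0.0, -131.8]
contact_force: [-2.1, -1.7, 0.9]
gripper_width: 0.0005
gripper_force: 1.3
```

Request:
{"api": "drive_tool", "payload": {
  "increments": [
    [[-1,-0.017,0,0,0.005],[-1,-0.017,0,0,0.005]]
  ]
}}

```text
time_s: 9.93
tcp_pos: [0.4556, -0.0884, 0.147]
eef_rot: [-180.0, 0.0, -133.4]
contact_force: [-1.7, -2.5, 2.6]
gripper_width: 0.0002
gripper_force: 1.4
```

Request:
{"api": "drive_tool", "payload": {
  "increments": [
    [[-1,-0.017,0,0,0.005],[-1,-0.017,0,0,0.005]]
  ]
}}

```text
time_s: 10.18
tcp_pos: [0.4562, -0.0872, 0.1467]
eef_rot: [-180.0, -0.1, -135.3]
contact_force: [-3.1, -4.1, 5.9]
gripper_width: 0.0005
gripper_force: 3.5
```

Request:
{"api": "drive_tool", "payload": {
  "increments": [
    [[-1,-0.015,0,0,0.004],[-1,-0.015,0,0,0.004]]
  ]
}}

```text
time_s: 10.42
tcp_pos: [0.4564, -0.0866, 0.1466]
eef_rot: [180.0, -0.2, -136.7]
contact_force: [-6.9, -7.8, 8.8]
gripper_width: 0.0004
gripper_force: 5.9
```

Request:
{"api": "drive_tool", "payload": {
  "increments": [
    [[-1,0.15,0,-0.02,0],[-1,0.3,0,-0.3,0],[-1,0.3,0,-0.6,0]]
  ]
}}

```text
time_s: 10.8
tcp_pos: [0.4303, -0.1106, 0.2189]
eef_rot: [180.0, -0.0, -136.7]
contact_force: [0.6, 0.4, -0.3]
gripper_width: 0.0005
gripper_force: 0.0
```

Run:
```python
from h import *
im=capture("scene")[:,:,::-1]
cv2.imwrite("pics/s3.png",cv2.resize(im[140:280,140:310],None,fx=4.2,fy=4.2,interpolation=cv2.INTER_CUBIC))
for a in (187.5,140,135,130,125):
  u=np.array([np.cos(np.radians(a)),np.sin(np.radians(a))]);print(a,((proj("scene",[*(np.array([.5044,-.116])+.054*u),.16])-140)*4.2).round())
print(r.get_state()["joints"].round(1))
```

```text
187.5 [[465. 117.]]
140 [[536. 111.]]
135 [[544. 112.]]
130 [[551. 113.]]
125 [[557. 115.]]
[ 11.1  -1.2 -28.    0.1 -62.8 -57.8]
```

View pics/s3.png

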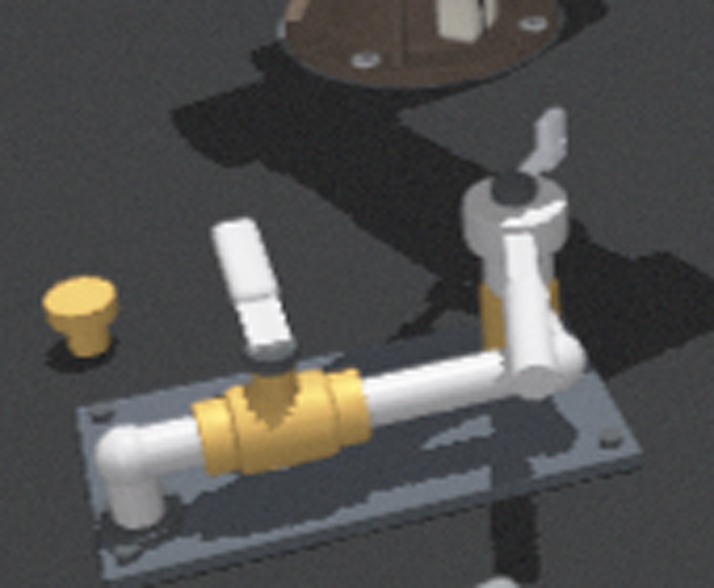

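The tab top is now at about (553,112), which matches lever angle 130°, a 57° swing to its stop. The ratchet handle hasn't moved, with its end still at (530,385). Next I push the ratchet handle.

Run:
```python
from h import *
f=lambda A,o:arc((.5044,-.116),.118,o,.118,A,-1)
s=f([-18.3],.048)[0]
up=(s[0],s[1],.205,s[3]);rows([up]);print("down+push")
rows([s],up);rows(f([-18.3],.0225)+f([-10,-2,6,14],.0225),s)
b=f([14],.0225)[0];rows(f([20,24,26.5,28],.0225),b)
```

```text
[np.float64(-0.515), np.float64(-1.494), np.float64(0.16), np.float64(-0.079)] [   0.601   -0.199    0.205 -108.3  ]
down+push
[np.float64(0.0), np.float64(0.0), np.float64(0.725), np.float64(-0.0)] [   0.601   -0.199    0.118 -108.3  ]
[np.float64(-0.212), np.float64(0.0), np.float64(-0.0), np.float64(-0.0)] [   0.609   -0.174    0.118 -108.3  ]
[np.float64(-0.356), np.float64(-0.017), np.float64(-0.0), np.float64(-0.023)] [   0.617   -0.159    0.118 -100.   ]
[np.float64(-0.496), np.float64(-0.013), np.float64(-0.0), np.float64(-0.045)] [  0.622  -0.143   0.118 -92.   ]
[np.float64(-0.634), np.float64(0.01), np.float64(-0.0), np.float64(-0.068)] [  0.624  -0.126   0.118 -84.   ]
[np.float64(-0.767), np.float64(0.052), np.float64(-0.0), np.float64(-0.09)] [  0.624  -0.109   0.118 -76.   ]
[np.float64(-0.104), np.float64(-0.014), np.float64(-0.0), np.float64(-0.017)] [  0.623  -0.097   0.118 -70.   ]
[np.float64(-0.174), np.float64(-0.018), np.float64(-0.0), np.float64(-0.028)] [  0.621  -0.089   0.118 -66.   ]
[np.float64(-0.217), np.float64(-0.017), np.float64(-0.0), np.float64(-0.035)] [  0.62   -0.083   0.118 -63.5  ]
[np.float64(-0.243), np.float64(-0.016), np.float64(-0.0), np.float64(-0.039)] [  0.619  -0.08    0.118 -62.   ]
```

Request:
{"api": "drive_tool", "payload": {
  "increments": [
    [[-1,-0.15,-0.4,0,0],[-1,-0.25,-0.75,0,0],[-1,-0.25,-0.75,0,0]]
  ]
}}

```text
time_s: 11.22
tcp_pos: [0.517, -0.156, 0.2173]
eef_rot: [180.0, -0.0, -136.7]
contact_force: [-0.9, 0.2, -1.0]
gripper_width: 0.0002
gripper_force: 0.0
```

Request:
{"api": "drive_tool", "payload": {
  "increments": [
    [[-1,-0.15,-0.4,0.1,-0.03],[-1,-0.265,-0.745,0.16,-0.06],[-1,-0.265,-0.745,0.16,-0.079],[-1,-0.265,-0.745,0.16,-0.079]]
  ]
}}

```text
time_s: 11.72
tcp_pos: [0.5993, -0.198, 0.1985]
eef_rot: [179.9, 0.0, -108.3]
contact_force: [-0.4, 0.1, 0.2]
gripper_width: 0.0006
gripper_force: 0.0
```

Request:
{"api": "drive_tool", "payload": {
  "increments": [
    [[-1,0,0,0.4,0],[-1,0,0,0.725,0],[-1,0,0,0.725,0]]
  ]
}}

```text
time_s: 12.1
tcp_pos: [0.5972, -0.1974, 0.11]
eef_rot: [179.7, -0.1, -108.4]
contact_force: [-0.3, 0.2, 0.4]
gripper_width: 0.0007
gripper_force: 0.0
```

Request:
{"api": "drive_tool", "payload": {
  "increments": [
    [[-1,-0.15,0.01,-0.055,0],[-1,-0.25,0.015,-0.055,0],[-1,-0.36,0.01,-0.055,-0.023],[-1,-0.5,0.015,-0.055,-0.045]]
  ]
}}

```text
time_s: 12.6
tcp_pos: [0.62, -0.1417, 0.1223]
eef_rot: [-179.6, -0.2, -91.7]
contact_force: [3.4, -12.4, 0.3]
gripper_width: 0.0003
gripper_force: 6.2
```

Run:
```python
from h import *
f=lambda A,o:arc((.5044,-.116),.118,o,.118,A,-1)
rows(f([6,12,17,21,24,26,27.5],.0225))
```

```text
[np.float64(-0.132), np.float64(-0.031), np.float64(0.036), np.float64(-0.021)] [  0.624  -0.126   0.118 -84.   ]
[np.float64(-0.236), np.float64(-0.031), np.float64(0.036), np.float64(-0.038)] [  0.624  -0.113   0.118 -78.   ]
[np.float64(-0.323), np.float64(-0.022), np.float64(0.036), np.float64(-0.052)] [  0.624  -0.103   0.118 -73.   ]
[np.float64(-0.392), np.float64(-0.01), np.float64(0.036), np.float64(-0.063)] [  0.623  -0.095   0.118 -69.   ]
[np.float64(-0.443), np.float64(0.002), np.float64(0.036), np.float64(-0.071)] [  0.621  -0.089   0.118 -66.   ]
[np.float64(-0.477), np.float64(0.011), np.float64(0.036), np.float64(-0.077)] [  0.62   -0.084   0.118 -64.   ]
[np.float64(-0.502), np.float64(0.019), np.float64(0.036), np.float64(-0.081)] [  0.619  -0.081   0.118 -62.5  ]
```

12 N matches the expected ratchet drag, so it is turning.

Request:
{"api": "drive_tool", "payload": {
  "increments": [
    [[-1,-0.132,-0.02,0.03,-0.021],[-1,-0.236,-0.025,0.03,-0.038],[-1,-0.323,-0.02,0.03,-0.052],[-1,-0.392,-0.01,0.03,-0.063],[-1,-0.443,0.002,0.03,-0.071]]
  ]
}}

```text
time_s: 13.22
tcp_pos: [0.6203, -0.0884, 0.1192]
eef_rot: [-179.8, -0.3, -66.3]
contact_force: [0.2, -12.6, 7.1]
gripper_width: 0.0006
gripper_force: 5.6
```

Request:
{"api": "drive_tool", "payload": {
  "increments": [
    [[-1,-0.03,0,0,-0.005],[-1,-0.05,0,0,-0.008],[-1,-0.05,0,0,-0.008]]
  ]
}}

```text
time_s: 13.6
tcp_pos: [0.6187, -0.0826, 0.1193]
eef_rot: [-179.7, -0.3, -63.5]
contact_force: [2.2, -9.7, 4.8]
gripper_width: 0.0004
gripper_force: 4.8
```

Run:
```python
from h import *
s=r.get_state();y=np.radians(s["eef_rot"][2]);n=np.array([np.cos(y),np.sin(y)])
v=s["tcp_pos"][:2]-[.5044,-.116];d=np.hypot(*v)
print(np.degrees(np.arctan2(v[1],v[0])+np.arcsin(.0225/d)))
```

```text
27.18606227161753
```

The ratchet is at about 27°, a turn of 45°. Backing off and rising clear to verify.

Request:
{"api": "drive_tool", "payload": {
  "increments": [
    [[-1,0.2,0,0,0],[-1,0.25,0,-0.4,0],[-1,0.25,0,-0.9,0],[-1,0.25,0,-1,0]]
  ]
}}

```text
time_s: 14.1
tcp_pos: [0.6322, -0.1081, 0.2427]
eef_rot: [-179.4, -0.3, -63.5]
contact_force: [-0.2, 0.3, 0.0]
gripper_width: 0.0006
gripper_force: 0.0
```

Request:
{"api": "drive_tool", "payload": {
  "increments": [
    [[-1,0.9,0.3,-0.2,0],[-1,0.9,0.3,-0.2,0],[-1,0.9,0.3,-0.2,0]]
  ]
}}

```text
time_s: 14.48
tcp_pos: [0.6459, -0.2239, 0.2612]
eef_rot: [-179.9, -0.1, -63.8]
contact_force: [-0.4, -0.3, -0.8]
gripper_width: 0.0005
gripper_force: 0.0
```

Request:
{"api": "drive_tool", "payload": {
  "increments": [
    [[-1,0.9,-0.2,0,0],[-1,0.9,-0.2,0,0],[-1,0.9,-0.2,0,0]]
  ]
}}

```text
time_s: 14.85
tcp_pos: [0.7159, -0.3084, 0.2574]
eef_rot: [179.9, 0.1, -63.7]
contact_force: [-0.1, 0.8, -0.5]
gripper_width: 0.0006
gripper_force: 0.0
```

Run:
```python
from h import *
im=capture("scene")[:,:,::-1]
cv2.imwrite("pics/s4.png",cv2.resize(im[140:310,90:450],None,fx=2.2,fy=2.2,interpolation=cv2.INTER_CUBIC))
C=np.array([.5044,-.116])
for a in(22,27.2,32):
  u=np.array([np.cos(np.radians(a)),np.sin(np.radians(a))]);print(a,((proj("scene",[*(C+.163*u),.118])-[90,140])*2.2).round())
a=np.radians(130+45.5);print("tab",((proj("scene",[*(C+.054*np.array([np.cos(a),np.sin(a)])),.16])-[90,140])*2.2).round())
print(r.get_state()["contact_force"],r.get_state()["tcp_pos"])
```

```text
22 [[488. 169.]]
27.2 [[497. 162.]]
32 [[504. 156.]]
tab [[362.  59.]]
[ 0.77417444  0.73382073 -0.40434022] [ 0.71531793 -0.30716947  0.25815881]
```

View pics/s4.png

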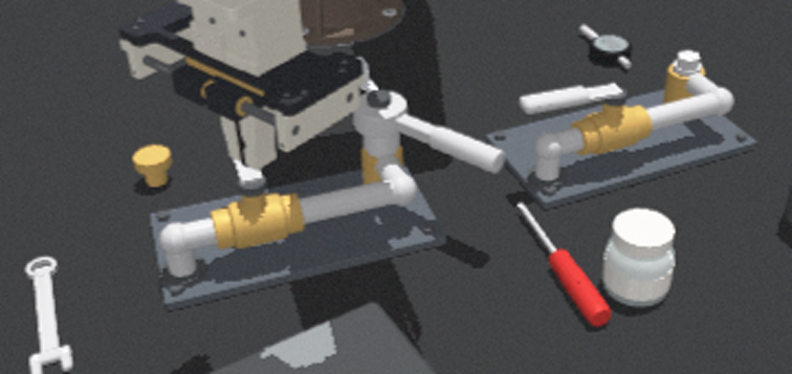

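The ratchet end is at about (495,160), matching 27°. The tab is at about (363,62), as predicted for the loosening stop. Line B's handle still lies along its pipe, and the bystanders haven't moved. Handing in.

```bash
python3 -c "
from plant import job
print(job.close_job())"
```

```text
the job is handed in; nothing more can be done
None
```

I handed the job in at about 15 s: line A's valve is shut against its stop, the lever was then flipped to its loosening stop, and the ratchet was last turned about 45° counter-clockwise, with line B's valve still open and nothing else seen to have moved.

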